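# Gauge the scrub brush's parking place with the flip stop

## Task

Flip the orange stop all the way down onto the aluminium fence and, with it down, move the green scrub brush along the fence until its end meets the stop, bristles down and its long side against the fence. Then flip the orange stop back up, upright or leaning back, and leave the brush where it was gauged. The black stop stays up.

Things in the scene. Friction and masses are not known exactly. Their poses are not given: they have to be found in the camera images.
- brush: Green scrub brush, loose, 140 mm long (y), 55 wide (x), 90 high, 0.13-0.25 kg. Origin: centre of its underside, z up. Solid to 40 mm height; above, a bow handle: bar along y, 22 wide, 110 long, 70-90 mm high, on posts 45 mm each side of the middle. Starts between the stops, 70-180 mm short of the orange one, long side (+x) 3-10 mm from the fence, about parallel to it.
- orange_stop: Fixed hinge base of the orange flip stop, on a fixed straight fence 40 mm high, 25 deep. Origin: shelf level, plane of the fence's front face, mid-width of the leaf. y along the fence, x away from the robot, z up. With the brush against fence and lowered leaf, the brush's origin is at x -28 mm and y +79 or -79 mm here, on the side of the black stop.
- orange_leaf (a joint): rad: 0 down (arm level, towards the robot), 1.57 upright, 2.0 end, leaning back. Starts 1.6-1.95. Axis along orange_stop's y at x 12.5, z 50 mm. Leaf 18 mm wide: arm 10 thick; at its end a round cross knob, 20 diameter, 22 wide (y), centre 112.5 mm from the axis; under it, 23-65 mm from the axis, a paddle 37 deep. Stays where left (friction 0.06 N m, about 1 N at the knob).
- black_leaf (a joint): Hinge of the black flip stop's leaf, same shape and values as the orange one, on the same fence about 400 mm to the left or right of it. Starts up at 1.6-1.95; not to be used.
Not all that is in view belongs to the job. Of the things that look like the brush, the largest one is meant.

How it is judged:
By the outcome, as a careful person would: the job done as asked, in the order asked, and still so for the second after the job is handed in, with the robot touching nothing.
It also fails if it takes over 72 s, if anything falls off the work surface, if the arm or the gripper's body presses on something with over 40 N, if the wrist force passes 120 N, or if a joint passes its speed limit or range.

## Robot

A 7-joint arm with a two-finger parallel gripper is mounted at the origin on the work surface. World frame = base frame: x ahead of the robot, y to its left, z up, the work surface at z = 0. Lengths are in mm, angles in rad, forces in N, time in s.
With the tool pointing down it reaches from about 400 to 875 mm from the base axis. Payload 4.4 kg.
Tool frame: the origin (TCP) lies at the very end of the fingers, on their centre line; the grasp point (between the pads) lies 19 mm behind it; z points along the fingers, y is the line along which they close (so a half turn about z gives the same grasp; the last joint's range is limited). The gripper opens to 85 mm and grips with 20 to 120 N. Pads are 22 mm wide; open, the fingers measure 114 mm over their backs; the gripper's body (76 mm by 85 mm) begins 54 mm behind the grasp point. The pads swing forward as they close: fully open they stand 13 mm farther back than shut.
Start: joints at [1.213, 0.628, 0.038, 1.517, -0.027, 0.996, -0.02], TCP at [187.017, -622.529, 231.313] pointing down, gripper open.
Joint ranges: [-3.06, 3.06], [-0.37, 2.12], [-1.25, 1.32], [0.18, 2.47], [-1.1, 4.24], [0.23, 1.98], [-2.94, 2.94]. Speed limits (rad/s): [2.57, 2.57, 3.14, 3.14, 3.14, 3.14, 3.14].

## Interface

Orientations are given as [roll, pitch, yaw] about the fixed x, y, z axes, in that order (R = Rz(yaw) Ry(pitch) Rx(roll)).
In Python, from cell import ctrl gives the robot as it stands.
- The arm moves only by the tool jog_arm, never from a script. Its argument "plan" is a list of rows, each an object of numbers: "tx", "ty", "tz": the shift along the tool's x, y, z as a fraction of full scale; "wx", "wy", "wz": the turn, a rotation vector about the tool's x, y, z as a fraction of full scale; "claw": the closure, from 0 (fully open) to 1 (shut). In form: [{"tx": .., "ty": .., "tz": .., "wx": .., "wy": .., "wz": .., "claw": ..}, ...]. A call has 1 to 12 rows; each row is the pose to reach, as a shift and turn from the pose commanded when the call began, along the tool's axes at that moment; what a row does not reach only later rows make up. Full scale, the value 1, is 300 mm for a shift and 90 degrees for a turn. A row lasts 1/10 s, in which the tool goes at most 50 mm and 8.59 degrees, less where a joint would pass 70% of its speed; a pose out of reach is approached as far as the arm can. A call with a number of a shift or a turn outside -1 to 1 is refused whole. A call with a gripper value outside its range is refused whole. The fingers move at their own pace and stop on an object; the grip force is fixed at half the most. Time passes only in rows, so rows that repeat a pose let the fingers close. It gives the time, the measured TCP pose, the force, the opening and the grip force at its end, in the units of the state.
- ctrl.read_state(): the state, without advancing time (a new reading comes with each control period).
- ctrl.get_image(name): name is "scene" or "side" or "wrist"; returns a dict with "img" (400x640x3 uint8, red, green, blue), "depth" (400x640 float32, mm along the optical axis (not along the pixel's ray), 0 where there is no reading), "fx", "fy", "cx", "cy" (pixels), "position" and "orientation" of the camera in the world; the wrist camera has in their place "hand_eye" (4x4, takes a point from camera to tool coordinates, whose origin is the TCP and whose axes are the flange's). Camera axes: x right, y down, z forward; pixel columns grow to the right and rows downward; lengths in mm; the calibration is good to about 2 mm. The wrist camera is an equidistant fisheye: a pixel r from the principal point sees the ray r / f radians off the axis. A picture is of the moment at which its call begins: read the wrist's pose just before it.
- ctrl.finish_job(): hands the job in; it is judged then, once.
Trained networks look in a picture, given as the dict that the camera call returned (one of the last four; its "shot" number tells which), for a name from the list of things; names that differ only in an ending like _2 or _b are one class to them, and where a whole thing is asked for, a point or a joint stands for the part that bears it (a point fixed in the world has none). Each returns a list of dicts, best first, with "score" (0 to 1); they miss things now and then, are a little off and sometimes report something else, mostly with a low value. They report only what shows in the picture. A call takes as long as a camera call. They do not tell look-alikes from the thing itself.
- ctrl.trace(picture, thing): "pixels" (400x640 bool, what is visible of it) and "extent" ([centre column, centre row, width, height] in pixels, round what is visible of it).
The state is a dict: "clock": time; "qpos": joint angles; "qd": joint speeds; "tau": joint torques, N m; "eef_pos": TCP position; "tool_rot": TCP orientation; "force": force on the tool from outside, world axes, zero at the start; "torque": the same for the moment, N m; "width": finger opening in mm; "gripper_force": force on a finger pad.
Only numpy, scipy, OpenCV 4.12 (cv2) and the standard library are available. Lean on these libraries where they do the work, as an engineer would, in place of code of your own. Each camera call takes 0.05 s, during which the arm holds its last target. There are 200 camera calls.

## Working session

There is one attempt and no reset: what is moved stays moved. The work goes in short steps, Python scripts to look and compute and a tool call to move; the robot and the scene stay as the last step left them, time stands still between calls to the robot, and variables do not carry over. Pictures are saved under pics/ and viewed, at most 10 in all, crops included, and the job is handed in when it is done.

Besides the shell and the picture viewer there is one more tool, called after "Call:" as a command line: name --argument value ..., lists and objects as JSON in quotes. jog_arm: Moves the arm, as the interface text tells. Shift numbers are shares of 300 mm and turn numbers shares of 90 degrees, none past 1 either way. Its arguments: {"type":"object","properties":{"plan":{"type":"array"}},"required":["plan"]}

```bash
mkdir -p pics; cat > h.py <<'E'
import numpy as np, cv2
from scipy.spatial.transform import Rotation as R
from cell import ctrl
def cam2w(p):
    o=np.array(p["orientation"],float)
    M=o if o.shape==(3,3) else R.from_euler('xyz',o).as_matrix()
    return M,np.array(p["position"],float)
def cloud(p):
    d=p["depth"];v,u=np.mgrid[:400,:640]
    P=np.stack([(u-p["cx"])/p["fx"]*d,(v-p["cy"])/p["fy"]*d,d],-1)
    M,t=cam2w(p); W=P@M.T+t; W[d==0]=np.nan; return W
def save(n,img): cv2.imwrite(f"pics/{n}.png",np.ascontiguousarray(img[...,::-1]))
E
python3 - <<'E'
from h import *
ims=[]
for n in("scene","side"):
    p=ctrl.get_image(n);W=cloud(p);ims.append(p["img"])
    print(n,p["position"],np.array(p["orientation"]).shape)
    for t in("brush","orange_stop","orange_leaf","black_leaf"):
        for r in ctrl.trace(p,t)[:4]:
            w=W[r["pixels"]];w=w[~np.isnan(w[:,0])]
            print(t,round(r["score"],2),np.round(r["extent"]),len(w),np.round(np.percentile(w,[3,50,97],axis=0)).tolist() if len(w) else '')
    save(n,p["img"])
print(ctrl.read_state())
E
```

```text
scene [1058.61719651 -111.83279886  460.71426565] (3,)
brush 0.9 [306. 176.  26.  34.] 520 [[350.0, 2.0, 27.0], [395.0, 26.0, 46.0], [424.0, 53.0, 69.0]]
brush 0.9 [222. 191.  49.  52.] 1492 [[327.0, -184.0, 2.0], [366.0, -141.0, 31.0], [395.0, -95.0, 69.0]]
brush 0.74 [306. 214.  82.  50.] 2572 [[496.0, -63.0, 37.0], [522.0, -2.0, 43.0], [541.0, 61.0, 92.0]]
orange_stop 0.59 [420. 190.  38.  67.] 1235 [[532.0, 166.0, 43.0], [563.0, 178.0, 104.0], [581.0, 197.0, 171.0]]
orange_leaf 0.98 [422. 184.  30.  55.] 989 [[529.0, 174.0, 58.0], [564.0, 178.0, 115.0], [581.0, 192.0, 171.0]]
black_leaf 0.74 [155. 230.  37.  67.] 1184 [[544.0, -233.0, 55.0], [580.0, -223.0, 119.0], [591.0, -214.0, 173.0]]
side [206.76957148 641.2885456  507.62385338] (3,)
brush 0.86 [415. 187.  31.  49.] 990 [[322.0, -167.0, 3.0], [353.0, -118.0, 29.0], [387.0, -92.0, 66.0]]
brush 0.81 [372. 233.  61.  56.] 1970 [[338.0, 1.0, -0.0], [382.0, 31.0, 29.0], [431.0, 54.0, 66.0]]
brush 0.6 [308. 204.  53.  77.] 2338 [[485.0, -53.0, 3.0], [505.0, 29.0, 39.0], [532.0, 69.0, 90.0]]
brush 0.29 [233. 211.  45.  74.] 1477 [[
[... 279 characters left out ...]
14.0, 168.0]]
{'clock': 0.5, 'qpos': array([ 1.21319174,  0.62843864,  0.03851426,  1.51743351, -0.02700326,
        0.99630724, -0.01998439]), 'qd': array([-0.00051269, -0.00190546,  0.00126678, -0.00102183, -0.0007782 ,
       -0.00030951,  0.00103455]), 'tau': array([-3.42428111e-04, -5.62800944e+01,  1.22415975e+00, -1.93604779e+01,
        1.07888671e-02,  2.71113204e-03,  1.00208857e-05]), 'eef_pos': array([ 187.00711095, -622.50585283,  231.27787499]), 'tool_rot': array([-3.14152407e+00, -2.70673792e-05,  2.91781120e-01]), 'force': array([ 0.15417272,  0.65444663, -0.57799282]), 'torque': array([ 0.0102733 ,  0.0062828 , -0.00572289]), 'gripper_force': 0.0, 'width': 85.32027319226971}
```

```bash
python3 - <<'E'
from h import *
p=ctrl.get_image("scene");W=cloud(p)
save("crop",cv2.resize(p["img"][110:300,100:480],(760,380),interpolation=cv2.INTER_CUBIC))
# fence top: z 34..44, x>525
def line(pts):
    vx,vy,x0,y0=cv2.fitLine(pts.astype(np.float32),cv2.DIST_HUBER,0,.01,.01).ravel(); return np.array([vx,vy,x0,y0])
X,Y,Z=W[...,0],W[...,1],W[...,2]
m=(abs(Z-40)<4)&(X>535)&(X<625)&(Y>-200)&(Y<160)
for y in range(-180,160,40):
    q=m&(abs(Y-y)<8); print(y,q.sum(),np.round(np.percentile(X[q],[2,98]),1) if q.any() else '')
for t,lo in(("brush",None),("orange_leaf",None),("black_leaf",None)):
    for r in ctrl.trace(p,t):
        w=W[r["pixels"]];w=w[~np.isnan(w[:,0])]
        if np.median(w[:,0])<480 : continue
        if t=="brush":
            h=w[(w[:,2]>82)&(w[:,2]<97)]; print("bar",len(h),np.round(np.percentile(h,[2,50,98],axis=0),1).tolist(),line(h[:,:2]))
            h=w[(w[:,2]>34)&(w[:,2]<46)]; print("body",len(h),np.round(np.percentile(h,[2,50,98],axis=0),1).tolist())
        else:
            for a in range(50,180,15):
                h=w[(w[:,2]>a)&(w[:,2]<a+15)]
                if len(h)>5: print(t,a,len(h),np.round(np.percentile(h,[5,50,95],axis=0),1).tolist())
E
```

```text
-180 144 [555.5 580.2]
-140 136 [553.9 578.6]
-100 132 [552.7 577.2]
-60 176 [535.7 575.7]
-20 170 [536.  573.8]
20 150 [535.6 572.1]
60 131 [535.3 570.3]
100 104 [546.  569.1]
140 98 [544.1 567.6]
bar 646 [[507.8, -50.5, 82.4], [521.1, -1.6, 90.3], [526.8, 51.0, 92.9]] [ 4.9667139e-02 -9.9876583e-01  5.2126715e+02 -5.8150738e-01]
body 1348 [[491.9, -66.0, 36.6], [523.8, -2.3, 41.6], [542.4, 65.5, 43.7]]
black_leaf 50 75 [[572.2, -232.0, 53.3], [574.0, -224.6, 58.6], [575.4, -216.4, 64.0]]
black_leaf 65 102 [[572.0, -231.9, 65.7], [575.6, -223.5, 72.6], [577.3, -216.0, 78.8]]
black_leaf 80 136 [[545.8, -231.6, 80.8], [576.8, -220.8, 87.6], [579.1, -215.8, 94.4]]
black_leaf 95 147 [[545.8, -231.3, 95.3], [578.8, -220.4, 102.5], [580.6, -215.8, 108.8]]
black_leaf 110 171 [[544.5, -231.7, 110.9], [580.2, -220.6, 117.7], [582.0, -215.8, 124.0]]
black_leaf 125 125 [[579.8, -231.9, 126.1], [582.6, -223.3, 132.7], [584.0, -215.5, 139.2]]
black_leaf 140 119 [[581.6, -231.4, 140.9], [584.5, -223.5, 147.0], [586.3, -215.7, 153.7]]
black_leaf 155 161 [[583.7, -232.8, 158.0], [590.1, -222.6, 165.0], [592.2, -213.4, 169.3]]
black_leaf 170 107 [[579.8, -233.1, 170.4], [585.3, -224.0, 172.6], [589.5, -214.9, 174.0]]
```

View pics/crop.png

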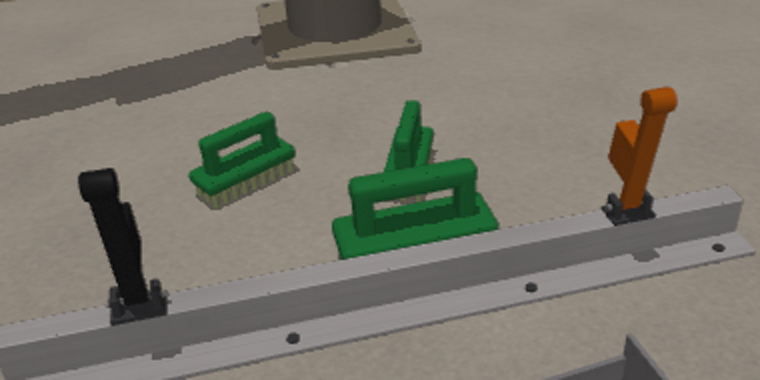

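View pics/side.png

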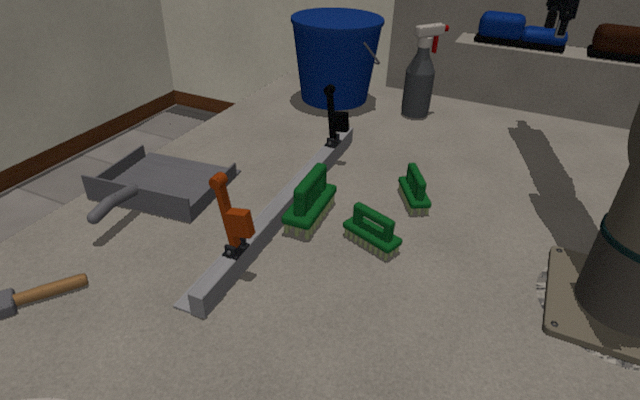

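The candidates for the brush are (306,214) against the fence, (306,176) and (222,191), in full scene pixels. The crop shows the one at (306,214) is the largest: its handle top is at z≈91, while the other two reach only z≈69. It also lies between the stops, so I'm using that one. The orange leaf stands at about (422,184) and the black one at (155,230).

```bash
cat >> h.py <<'E'
def conv(targets,start=None):
    """targets: (x,y,z,yaw) tool down; prints tool-frame fractions"""
    s=ctrl.read_state()
    p0,r0=(s["eef_pos"],R.from_euler('xyz',s["tool_rot"])) if start is None else (np.array(start[:3]),R.from_euler('xyz',[np.pi,0,start[3]]))
    for t in targets:
        d=r0.inv().apply(np.array(t[:3])-p0)/300
        w=(r0.inv()*R.from_euler('xyz',[np.pi,0,t[3]])).as_rotvec()/(np.pi/2)
        print(t,np.round(d,4),np.round(w,4))
E
python3 - <<'E'
from h import *
a=(320,-390,300,.2918); b=(430,-110,320,.2918); c=(540,150,320,.036)
conv([a]);conv([b],a);conv([c],b)
E
```

```text
(320, -390, 300, 0.2918) [ 0.6475 -0.6148 -0.2288] [ 0. -0. -0.]
(430, -110, 320, 0.2918) [ 0.6197 -0.7884 -0.0667] [0. 0. 0.]
(540, 150, 320, 0.036) [ 0.6005 -0.7245 -0.    ] [ 0.     -0.      0.1628]
```

Call:
jog_arm --plan '[{"tx": 0.65, "ty": -0.615, "tz": -0.23}, {"tx": 0.65, "ty": -0.615, "tz": -0.23}, {"tx": 0.65, "ty": -0.615, "tz": -0.23}, {"tx": 0.65, "ty": -0.615, "tz": -0.23}, {"tx": 0.65, "ty": -0.615, "tz": -0.23}, {"tx": 0.65, "ty": -0.615, "tz": -0.23}, {"tx": 0.65, "ty": -0.615, "tz": -0.23}]'

```text
invalid input at $.plan[0]: expected keys tx, ty, tz, wx, wy, wz, claw
```

Call:
jog_arm --plan '[{"tx": 0.62, "ty": -0.79, "tz": -0.065}, {"tx": 0.62, "ty": -0.79, "tz": -0.065}, {"tx": 0.62, "ty": -0.79, "tz": -0.065}, {"tx": 0.62, "ty": -0.79, "tz": -0.065}, {"tx": 0.62, "ty": -0.79, "tz": -0.065}, {"tx": 0.62, "ty": -0.79, "tz": -0.065}, {"tx": 0.62, "ty": -0.79, "tz": -0.065}, {"tx": 0.62, "ty": -0.79, "tz": -0.065}]'

```text
invalid input at $.plan[0]: expected keys tx, ty, tz, wx, wy, wz, claw
```

Call:
jog_arm --plan '[{"tx": 0.6, "ty": -0.725, "tz": 0, "wz": 0.163}, {"tx": 0.6, "ty": -0.725, "tz": 0, "wz": 0.163}, {"tx": 0.6, "ty": -0.725, "tz": 0, "wz": 0.163}, {"tx": 0.6, "ty": -0.725, "tz": 0, "wz": 0.163}, {"tx": 0.6, "ty": -0.725, "tz": 0, "wz": 0.163}, {"tx": 0.6, "ty": -0.725, "tz": 0, "wz": 0.163}, {"tx": 0.6, "ty": -0.725, "tz": 0, "wz": 0.163}, {"tx": 0.6, "ty": -0.725, "tz": 0, "wz": 0.163}]'

```text
invalid input at $.plan[0]: expected keys tx, ty, tz, wx, wy, wz, claw
```

```bash
cat >> h.py <<'E'
def wcloud(p,s):
    d=p["depth"];v,u=np.mgrid[:400,:640]
    a,b=u-p["cx"],v-p["cy"]; r=np.hypot(a,b)+1e-9; th=r/p["fx"]
    k=np.tan(np.minimum(th,1.4))*d/r
    P=np.stack([a*k,b*k,d],-1); P[(d==0)|(th>1.4)]=np.nan
    H=np.array(p["hand_eye"]); P=P@H[:3,:3].T+H[:3,3]
    return P@R.from_euler('xyz',s["tool_rot"]).as_matrix().T+s["eef_pos"]
E
python3 - <<'E'
from h import *
s=ctrl.read_state();p=ctrl.get_image("wrist");W=wcloud(p,s);save("w1",p["img"])
print(s["clock"],s["eef_pos"],s["tool_rot"],np.round(p["hand_eye"],2).tolist())
X,Y,Z=W[...,0],W[...,1],W[...,2]
m=(abs(Z-40)<4)&(X>535)&(X<625)
for y in range(-40,240,30):
    q=m&(abs(Y-y)<8); print(y,q.sum(),np.round(np.percentile(X[q],[2,98]),1) if q.sum()>5 else '')
for t in("brush","orange_leaf"):
    for r in ctrl.trace(p,t)[:3]:
        w=W[r["pixels"]];w=w[~np.isnan(w[:,0])]
        if len(w)<20: continue
        print(t,r["score"],r["extent"])
        for lo,hi in((34,46),(60,80),(84,97),(100,130),(150,180)):
            h=w[(w[:,2]>lo)&(w[:,2]<hi)]
            if len(h)>10: print((lo,hi),len(h),np.round(np.percentile(h,[2,50,98],axis=0),1).tolist(),cv2.fitLine(h[:,:2].astype(np.float32),cv2.DIST_HUBER,0,.01,.01).ravel().round(3))
E
```

```text
0.7 [ 187.012084   -622.53216105  231.36709924] [ 3.14151789e+00 -3.26667191e-05  2.91797870e-01] [[-0.0, -0.95, -0.32, 81.8], [1.0, -0.0, -0.0, -0.46], [0.0, -0.32, 0.95, -142.6], [0.0, 0.0, 0.0, 1.0]]
-40 0 
-10 0 
20 0 
50 0 
80 0 
110 0 
140 0 
170 0 
200 0 
230 0 
brush 0.8 [38.6, 7.8, 37.9, 15.7]
(34, 46) 25 [[330.0, -121.3, 34.1], [332.6, -117.3, 38.9], [335.3, -113.8, 45.4]] [   0.402   -0.916  332.62  -117.47 ]
```

View pics/w1.png

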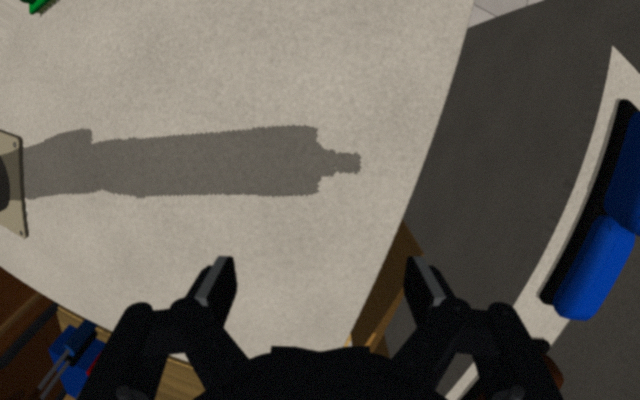

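The moves were refused because every key is required, so that wrist picture (empty floor, fingers at the bottom) was taken from the start pose. I'll resend with full rows.

Call:
jog_arm --plan '[{"tx": 0.65, "ty": -0.615, "tz": -0.23, "wx": 0, "wy": 0, "wz": 0, "claw": 0}, {"tx": 0.65, "ty": -0.615, "tz": -0.23, "wx": 0, "wy": 0, "wz": 0, "claw": 0}, {"tx": 0.65, "ty": -0.615, "tz": -0.23, "wx": 0, "wy": 0, "wz": 0, "claw": 0}, {"tx": 0.65, "ty": -0.615, "tz": -0.23, "wx": 0, "wy": 0, "wz": 0, "claw": 0}, {"tx": 0.65, "ty": -0.615, "tz": -0.23, "wx": 0, "wy": 0, "wz": 0, "claw": 0}, {"tx": 0.65, "ty": -0.615, "tz": -0.23, "wx": 0, "wy": 0, "wz": 0, "claw": 0}, {"tx": 0.65, "ty": -0.615, "tz": -0.23, "wx": 0, "wy": 0, "wz": 0, "claw": 0}]'

```text
clock: 1.55
eef_pos: [324.1, -386.1, 301.7]
tool_rot: [3.141, -0.003, 0.299]
force: [0.7, 0.2, 0.3]
width: 85.3
gripper_force: 0.0
```

Call:
jog_arm --plan '[{"tx": 0.62, "ty": -0.79, "tz": -0.065, "wx": 0, "wy": 0, "wz": 0, "claw": 0}, {"tx": 0.62, "ty": -0.79, "tz": -0.065, "wx": 0, "wy": 0, "wz": 0, "claw": 0}, {"tx": 0.62, "ty": -0.79, "tz": -0.065, "wx": 0, "wy": 0, "wz": 0, "claw": 0}, {"tx": 0.62, "ty": -0.79, "tz": -0.065, "wx": 0, "wy": 0, "wz": 0, "claw": 0}, {"tx": 0.62, "ty": -0.79, "tz": -0.065, "wx": 0, "wy": 0, "wz": 0, "claw": 0}, {"tx": 0.62, "ty": -0.79, "tz": -0.065, "wx": 0, "wy": 0, "wz": 0, "claw": 0}, {"tx": 0.62, "ty": -0.79, "tz": -0.065, "wx": 0, "wy": 0, "wz": 0, "claw": 0}, {"tx": 0.62, "ty": -0.79, "tz": -0.065, "wx": 0, "wy": 0, "wz": 0, "claw": 0}]'

```text
clock: 2.35
eef_pos: [431.0, -109.0, 319.8]
tool_rot: [3.141, -0.0, 0.294]
force: [-0.4, -0.5, -0.4]
width: 85.2
gripper_force: 0.0
```

Call:
jog_arm --plan '[{"tx": 0.6, "ty": -0.725, "tz": 0, "wx": 0, "wy": 0, "wz": 0.163, "claw": 0}, {"tx": 0.6, "ty": -0.725, "tz": 0, "wx": 0, "wy": 0, "wz": 0.163, "claw": 0}, {"tx": 0.6, "ty": -0.725, "tz": 0, "wx": 0, "wy": 0, "wz": 0.163, "claw": 0}, {"tx": 0.6, "ty": -0.725, "tz": 0, "wx": 0, "wy": 0, "wz": 0.163, "claw": 0}, {"tx": 0.6, "ty": -0.725, "tz": 0, "wx": 0, "wy": 0, "wz": 0.163, "claw": 0}, {"tx": 0.6, "ty": -0.725, "tz": 0, "wx": 0, "wy": 0, "wz": 0.163, "claw": 0}, {"tx": 0.6, "ty": -0.725, "tz": 0, "wx": 0, "wy": 0, "wz": 0.163, "claw": 0}, {"tx": 0.6, "ty": -0.725, "tz": 0, "wx": 0, "wy": 0, "wz": 0.163, "claw": 0}]'

```text
clock: 3.15
eef_pos: [541.0, 149.0, 318.9]
tool_rot: [3.14, 0.001, 0.034]
force: [-0.6, -0.6, -0.4]
width: 85.1
gripper_force: 0.0
```

```bash
cat > look.py <<'E'
from h import *
import sys
s=ctrl.read_state();p=ctrl.get_image("wrist");W=wcloud(p,s);save(sys.argv[1],p["img"])
print(s["clock"],s["eef_pos"].round(1),s["tool_rot"].round(4))
X,Y,Z=W[...,0],W[...,1],W[...,2]
m=(abs(Z-40)<4)&(X>535)&(X<625)
for y in range(-40,240,30):
    q=m&(abs(Y-y)<8)
    if q.sum()>5: print(y,q.sum(),np.round(np.percentile(X[q],[2,98]),1))
for t in("brush","orange_leaf"):
    for r in ctrl.trace(p,t)[:3]:
        w=W[r["pixels"]];w=w[~np.isnan(w[:,0])]
        if len(w)<20: continue
        print(t,r["score"],r["extent"])
        for lo,hi in((34,46),(48,65),(65,80),(84,97),(100,130),(150,180)):
            h=w[(w[:,2]>lo)&(w[:,2]<hi)]
            if len(h)>10: print((lo,hi),len(h),np.round(np.percentile(h,[2,50,98],axis=0),1).tolist(),cv2.fitLine(h[:,:2].astype(np.float32),cv2.DIST_HUBER,0,.01,.01).ravel().round(3))
E
python3 look.py w2
```

```text
3.15 [541.  149.  318.9] [3.1399e+00 1.3000e-03 3.4300e-02]
-40 206 [535.6 572.2]
-10 208 [535.9 571.1]
20 210 [535.6 570.3]
50 215 [535.2 569.5]
80 213 [542.6 567.8]
110 200 [542.9 565.7]
140 206 [541.5 565.3]
170 87 [539.6 564.6]
230 197 [538.  561.9]
brush 0.81 [420.2, 177.5, 95.7, 39.4]
(34, 46) 1741 [[487.8, -60.9, 34.8], [525.5, 17.9, 39.5], [540.3, 70.0, 42.0]] [ 1.41000e-01 -9.90000e-01  5.25492e+02  7.52300e+00]
(48, 65) 103 [[501.5, -46.5, 48.5], [520.1, 48.3, 57.0], [525.3, 54.8, 64.2]] [ 9.40000e-02 -9.96000e-01  5.20254e+02  2.60600e+00]
(65, 80) 116 [[506.2, -46.6, 65.7], [521.1, 40.7, 76.2], [526.1, 55.6, 79.8]] [ 6.40000e-02 -9.98000e-01  5.21778e+02  1.85380e+01]
(84, 97) 1133 [[501.8, -48.1, 84.7], [513.9, 6.7, 89.3], [523.7, 53.7, 91.3]] [ 5.70000e-02 -9.98000e-01  5.13826e+02  4.79900e+00]
brush 0.78 [397.3, 253.8, 45.8, 63.5]
(34, 46) 72 [[352.1, 3.7, 34.3], [416.7, 19.2, 40.2], [423.1, 44.0, 45.8]] [ 9.34000e-01 -3.58000e-01  3.89406e+02  2.85810e+01]
(48, 65) 225 [[352.0, 7.7, 49.0], [393.9, 26.3, 61.4], [423.3, 42.5, 64.9]] [ 9.3500e-01 -3.5400e-01  3.9040e+02
[... 290 characters left out ...]
5 -135.407]
(48, 65) 251 [[340.1, -168.0, 48.5], [360.8, -136.0, 59.7], [380.7, -103.4, 64.9]] [   0.517   -0.856  361.014 -134.884]
(65, 80) 219 [[335.7, -169.6, 65.1], [354.9, -136.9, 66.3], [376.9, -106.9, 68.1]] [   0.511   -0.86   355.408 -136.952]
orange_leaf 0.78 [287.3, 162.9, 31.0, 46.7]
(84, 97) 17 [[524.5, 173.1, 84.2], [533.5, 173.5, 88.4], [556.1, 174.4, 94.7]] [9.99000e-01 4.10000e-02 5.36712e+02 1.73632e+02]
(100, 130) 399 [[525.4, 173.3, 102.8], [539.9, 180.8, 117.2], [564.0, 190.3, 120.2]] [ 9.69000e-01 -2.48000e-01  5.41516e+02  1.80329e+02]
(150, 180) 445 [[562.0, 173.5, 160.5], [572.1, 183.5, 169.1], [579.8, 194.2, 171.6]] [4.54000e-01 8.91000e-01 5.71968e+02 1.83711e+02]
```

View pics/w2.png

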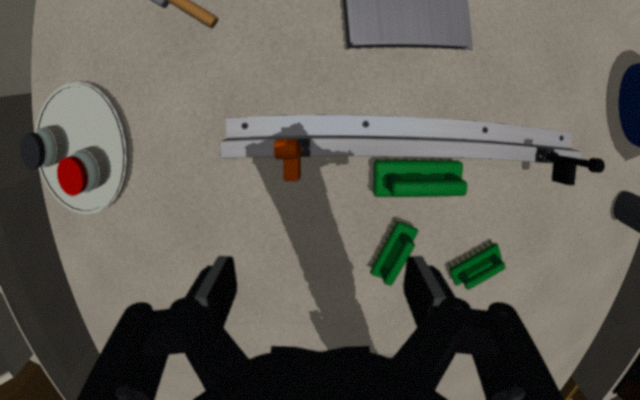

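The wrist picture shows the orange knob at (288,148), the brush at (420,178) and the two small brushes below them. This matches the scene estimate: knob at about (572,184,161). Next I go down around the knob.

```bash
python3 - <<'E'
from h import *
conv([(572,184,230,.036),(572,184,141,.036)])
E
```

```text
(572, 184, 230, 0.036) [ 0.1084 -0.1182  0.2985] [ 0.0011  0.0003 -0.0028]
(572, 184, 141, 0.036) [ 0.1086 -0.1187  0.5952] [ 0.0011  0.0003 -0.0028]
```

Call:
jog_arm --plan '[{"tx": 0.108, "ty": -0.118, "tz": 0.15, "wx": 0, "wy": 0, "wz": 0, "claw": 0}, {"tx": 0.108, "ty": -0.118, "tz": 0.3, "wx": 0, "wy": 0, "wz": 0, "claw": 0}, {"tx": 0.108, "ty": -0.118, "tz": 0.4, "wx": 0, "wy": 0, "wz": 0, "claw": 0}, {"tx": 0.108, "ty": -0.118, "tz": 0.5, "wx": 0, "wy": 0, "wz": 0, "claw": 0}, {"tx": 0.108, "ty": -0.118, "tz": 0.595, "wx": 0, "wy": 0, "wz": 0, "claw": 0}, {"tx": 0.108, "ty": -0.118, "tz": 0.595, "wx": 0, "wy": 0, "wz": 0, "claw": 0}, {"tx": 0.108, "ty": -0.118, "tz": 0.595, "wx": 0, "wy": 0, "wz": 0, "claw": 0.6}]'

```text
clock: 4.0
eef_pos: [572.0, 185.9, 141.9]
tool_rot: [3.141, -0.0, 0.034]
force: [0.5, -0.7, 0.0]
width: 73.0
gripper_force: 0.0
```

```bash
python3 look.py w3; python3 -c "
import sys
from h import *
s=ctrl.read_state();print(s['force'],s['width'])"
```

```text
4.0 [572.  185.9 141.9] [ 3.141e+00 -1.000e-04  3.370e-02]
-40 316 [535.6 572.2]
-10 354 [535.4 571.2]
20 382 [535.5 570.1]
50 400 [535.5 569.1]
80 438 [543.8 568. ]
110 471 [543.4 567.1]
140 482 [542.2 565.4]
170 197 [544.8 564.6]
200 285 [539.2 563.4]
230 486 [538.1 561.7]
brush 0.96 [543.8, 338.8, 53.6, 55.2]
(34, 46) 69 [[365.5, -170.0, 34.1], [377.5, -164.4, 40.2], [382.7, -160.6, 45.8]] [ 9.89000e-01 -1.46000e-01  3.76470e+02 -1.64586e+02]
(48, 65) 279 [[353.7, -169.3, 49.8], [368.6, -148.7, 59.3], [381.6, -122.3, 64.8]] [   0.515   -0.857  368.367 -147.316]
(65, 80) 139 [[349.3, -172.1, 65.1], [363.6, -148.8, 66.0], [377.3, -124.1, 67.2]] [   0.504   -0.864  363.346 -148.337]
brush 0.83 [447.3, 341.9, 31.0, 82.9]
(34, 46) 59 [[353.9, 26.2, 34.4], [358.5, 34.3, 41.0], [361.0, 43.2, 45.7]] [2.55000e-01 9.67000e-01 3.58464e+02 3.40180e+01]
(48, 65) 287 [[351.2, 26.4, 48.8], [372.6, 35.5, 60.0], [396.7, 43.5, 64.8]] [ 9.37000e-01 -3.49000e-01  3.73204e+02  3.53240e+01]
(65, 80) 230 [[349.8, 19.8, 65.0], [371.2, 29.4, 66.3], [392.7, 39.7, 67.4]] [ 9.50000e-01 -3.11000e-01  3.71494e
[... 666 characters left out ...]
 [557.5, 183.3, 57.7], [558.5, 191.3, 64.5]] [ 3.70000e-02 -9.99000e-01  5.57432e+02  1.83611e+02]
(65, 80) 119 [[558.7, 175.3, 65.3], [560.4, 183.5, 73.7], [561.8, 191.7, 79.9]] [ 3.90000e-02 -9.99000e-01  5.60472e+02  1.82710e+02]
(84, 97) 132 [[562.0, 175.4, 84.4], [563.4, 183.5, 92.2], [564.4, 192.0, 96.7]] [ 2.70000e-02 -1.00000e+00  5.63386e+02  1.83437e+02]
(100, 130) 408 [[564.8, 175.6, 101.5], [567.6, 184.2, 117.0], [570.1, 192.5, 129.3]] [ 3.80000e-02 -9.99000e-01  5.67674e+02  1.84096e+02]
(150, 180) 1947 [[563.4, 173.7, 159.0], [575.5, 184.1, 168.7], [580.4, 194.4, 171.4]] [ 9.80000e-02 -9.95000e-01  5.75497e+02  1.84007e+02]
[-0.02121102 -0.48626853  0.79946615] 51.4594303480771
```

View pics/w3.png

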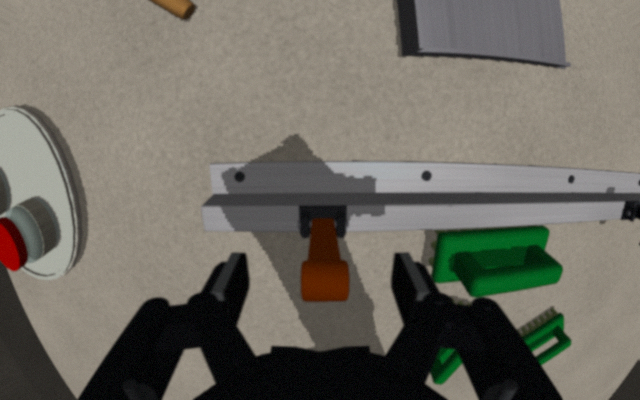

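The knob shows at (325,282), centred between the fingers with its middle at y≈184. I'll shift 2 mm and close on it.

Call:
jog_arm --plan '[{"tx": 0, "ty": 0.006, "tz": 0.003, "wx": 0, "wy": 0, "wz": 0, "claw": 0.6}, {"tx": 0, "ty": 0.006, "tz": 0.003, "wx": 0, "wy": 0, "wz": 0, "claw": 1}, {"tx": 0, "ty": 0.006, "tz": 0.003, "wx": 0, "wy": 0, "wz": 0, "claw": 1}, {"tx": 0, "ty": 0.006, "tz": 0.003, "wx": 0, "wy": 0, "wz": 0, "claw": 1}, {"tx": 0, "ty": 0.006, "tz": 0.003, "wx": 0, "wy": 0, "wz": 0, "claw": 1}, {"tx": 0, "ty": 0.006, "tz": 0.003, "wx": 0, "wy": 0, "wz": 0, "claw": 1}]'

```text
clock: 4.75
eef_pos: [572.7, 183.9, 141.6]
tool_rot: [3.14, -0.002, 0.035]
force: [0.4, -4.5, 6.5]
width: 21.2
gripper_force: 59.7
```

```bash
python3 - <<'E'
from h import *
p0=ctrl.read_state();print(p0["force"],p0["width"],p0["eef_pos"])
h=np.array([552.5,184]);f=np.array([np.cos(.037),np.sin(.037)])
th0=np.arccos((552.5-p0["eef_pos"][0])/112.5);print(th0)
def pose(th): 
    xy=h-f*112.5*np.cos(th); return (*xy.round(1),round(50+112.5*np.sin(th)-19,1),.037)
conv([pose(t) for t in (1.74,1.58,1.42,1.26,1.10,.94,.78,.62,.46,.3,.15,0)])
E
```

```text
[ 0.41097789 -4.4646964   6.54159273] 21.197494964251767 [572.68101509 183.91882972 141.63615103]
1.7511594324112005
(np.float64(571.4), np.float64(184.7), np.float64(141.9), 0.037) [-0.0042 -0.0027 -0.0009] [ 0.0012 -0.0012 -0.0014]
(np.float64(553.5), np.float64(184.0), np.float64(143.5), 0.037) [-0.0639 -0.0025 -0.0063] [ 0.0012 -0.0012 -0.0014]
(np.float64(535.6), np.float64(183.4), np.float64(142.2), 0.037) [-0.1236 -0.0026 -0.0021] [ 0.0012 -0.0012 -0.0014]
(np.float64(518.1), np.float64(182.7), np.float64(138.1), 0.037) [-0.182  -0.0023  0.0114] [ 0.0012 -0.0012 -0.0014]
(np.float64(501.5), np.float64(182.1), np.float64(131.3), 0.037) [-0.2374 -0.0023  0.034 ] [ 0.0012 -0.0012 -0.0014]
(np.float64(486.2), np.float64(181.5), np.float64(121.9), 0.037) [-0.2885 -0.0021  0.0652] [ 0.0012 -0.0012 -0.0014]
(np.float64(472.6), np.float64(181.0), np.float64(110.1), 0.037) [-0.3339 -0.0021  0.1045] [ 0.0012 -0.0012 -0.0014]
(np.float64(461.0), np.float64(180.6), np.float64(96.4), 0.037) [-0.3727 -0.0022  0.1501] [ 0.0012 -0.0012 -0.0014]
(np.float64(451.8), np.float64(180.3), np.float64(80.9), 0.037) [-0.4035 -0.0023  0.2017] [ 0.0012 -0.0012 -0.0014]
(np.float64(445.1), np.float64(180.0), np.float64(64.2), 0.037) [-0.426  -0.0022  0.2573] [ 0.0012 -0.0012 -0.0014]
(np.float64(441.3), np.float64(179.9), np.float64(47.8), 0.037) [-0.4387 -0.0024  0.3119] [ 0.0012 -0.0012 -0.0014]
(np.float64(440.1), np.float64(179.8), np.float64(31.0), 0.037) [-0.4429 -0.0023  0.3679] [ 0.0012 -0.0012 -0.0014]
```

Call:
jog_arm --plan '[{"tx": -0.03, "ty": 0, "tz": -0.004, "wx": 0, "wy": 0, "wz": 0, "claw": 1}, {"tx": -0.064, "ty": 0, "tz": -0.006, "wx": 0, "wy": 0, "wz": 0, "claw": 1}, {"tx": -0.094, "ty": 0, "tz": -0.005, "wx": 0, "wy": 0, "wz": 0, "claw": 1}, {"tx": -0.124, "ty": 0, "tz": -0.002, "wx": 0, "wy": 0, "wz": 0, "claw": 1}, {"tx": -0.153, "ty": 0, "tz": 0.004, "wx": 0, "wy": 0, "wz": 0, "claw": 1}, {"tx": -0.182, "ty": 0, "tz": 0.011, "wx": 0, "wy": 0, "wz": 0, "claw": 1}, {"tx": -0.21, "ty": 0, "tz": 0.022, "wx": 0, "wy": 0, "wz": 0, "claw": 1}, {"tx": -0.237, "ty": 0, "tz": 0.034, "wx": 0, "wy": 0, "wz": 0, "claw": 1}, {"tx": -0.237, "ty": 0, "tz": 0.034, "wx": 0, "wy": 0, "wz": 0, "claw": 1}]'

```text
clock: 5.65
eef_pos: [501.6, 181.1, 131.0]
tool_rot: [3.14, -0.003, 0.035]
force: [1.7, -5.5, 4.8]
width: 21.1
gripper_force: 61.2
```

```bash
python3 - <<'E'
from h import *
p0=ctrl.read_state();print(p0["force"],p0["width"],p0["eef_pos"])
h=np.array([552.5,184.6]);f=np.array([np.cos(.037),np.sin(.037)])
def pose(th): 
    xy=h-f*112.5*np.cos(th); return (*xy.round(1),round(50+112.5*np.sin(th)-19,1),.037)
conv([pose(t) for t in (1.1,.94,.78,.62,.46,.3,.15,0)])
E
```

```text
[ 1.73731558 -5.51284163  4.75863467] 21.09162409338202 [501.5933045  181.12205021 130.97272627]
(np.float64(501.5), np.float64(182.7), np.float64(131.3), 0.037) [-0.0001 -0.0053 -0.0011] [ 0.0012 -0.0018 -0.0015]
(np.float64(486.2), np.float64(182.1), np.float64(121.9), 0.037) [-0.0513 -0.0051  0.0301] [ 0.0012 -0.0018 -0.0015]
(np.float64(472.6), np.float64(181.6), np.float64(110.1), 0.037) [-0.0967 -0.0051  0.0693] [ 0.0012 -0.0018 -0.0015]
(np.float64(461.0), np.float64(181.2), np.float64(96.4), 0.037) [-0.1355 -0.0052  0.1149] [ 0.0012 -0.0018 -0.0015]
(np.float64(451.8), np.float64(180.9), np.float64(80.9), 0.037) [-0.1664 -0.0053  0.1664] [ 0.0012 -0.0018 -0.0015]
(np.float64(445.1), np.float64(180.6), np.float64(64.2), 0.037) [-0.1889 -0.0052  0.222 ] [ 0.0012 -0.0018 -0.0015]
(np.float64(441.3), np.float64(180.5), np.float64(47.8), 0.037) [-0.2017 -0.0054  0.2767] [ 0.0012 -0.0018 -0.0015]
(np.float64(440.1), np.float64(180.4), np.float64(31.0), 0.037) [-0.2059 -0.0053  0.3327] [ 0.0012 -0.0018 -0.0015]
```

Call:
jog_arm --plan '[{"tx": -0.051, "ty": 0, "tz": 0.03, "wx": 0, "wy": 0, "wz": 0, "claw": 1}, {"tx": -0.097, "ty": 0, "tz": 0.069, "wx": 0, "wy": 0, "wz": 0, "claw": 1}, {"tx": -0.136, "ty": 0, "tz": 0.115, "wx": 0, "wy": 0, "wz": 0, "claw": 1}, {"tx": -0.166, "ty": 0, "tz": 0.166, "wx": 0, "wy": 0, "wz": 0, "claw": 1}, {"tx": -0.189, "ty": 0, "tz": 0.222, "wx": 0, "wy": 0, "wz": 0, "claw": 1}, {"tx": -0.202, "ty": 0, "tz": 0.277, "wx": 0, "wy": 0, "wz": 0, "claw": 1}, {"tx": -0.206, "ty": 0, "tz": 0.333, "wx": 0, "wy": 0, "wz": 0, "claw": 1}, {"tx": -0.206, "ty": 0, "tz": 0.345, "wx": 0, "wy": 0, "wz": 0, "claw": 1}, {"tx": -0.206, "ty": 0, "tz": 0.345, "wx": 0, "wy": 0, "wz": 0, "claw": 1}]'

```text
clock: 6.55
eef_pos: [438.4, 178.5, 26.4]
tool_rot: [3.138, 0.002, 0.034]
force: [0.1, -6.2, 3.1]
width: 21.1
gripper_force: 71.4
```

Call:
jog_arm --plan '[{"tx": 0, "ty": 0, "tz": 0.01, "wx": 0, "wy": 0, "wz": 0, "claw": 1}, {"tx": 0, "ty": 0, "tz": 0.01, "wx": 0, "wy": 0, "wz": 0, "claw": 1}]'

```text
clock: 6.75
eef_pos: [438.5, 178.5, 24.4]
tool_rot: [3.138, 0.001, 0.034]
force: [-1.0, -5.6, 9.1]
width: 20.9
gripper_force: 72.8
```

```bash
cat > leaf.py <<'E'
from h import *
for n in("side","scene"):
  p=ctrl.get_image(n);W=cloud(p)
  for t in("orange_leaf","brush"):
    for r in ctrl.trace(p,t)[:3]:
        w=W[r["pixels"]];w=w[~np.isnan(w[:,0])]
        if len(w)<20 or np.median(w[:,0])<430: continue
        print(n,t,round(r["score"],2),np.round(np.percentile(w,[2,50,98],axis=0),1).tolist())
        if t=="orange_leaf":
          for x in range(430,580,15):
            h=w[abs(w[:,0]-x)<7.5]
            if len(h)>8: print(x,len(h),np.round(np.percentile(h[:,1],[2,98]),1),np.round(np.percentile(h[:,2],[2,98]),1))
        else:
            h=w[w[:,2]>84]
            if len(h)>9: print("bar",np.round(np.percentile(h,[1,50,99],axis=0),1).tolist())
  save("l_%s_%d"%(n,ctrl.read_state()["clock"]*100),cv2.resize(p["img"][100:300,150:470],(800,500)))
E
python3 leaf.py; ls pics
```

```text
side orange_leaf 0.9 [[433.3, 171.5, 12.8], [509.1, 188.3, 47.2], [547.3, 191.0, 55.4]]
430 23 [168.3 179.7] [49.6 56.5]
475 23 [186.1 189.2] [46.2 55.3]
490 242 [173.4 190.1] [14.7 55.2]
505 247 [173.5 190.7] [13.8 55.2]
520 249 [174.1 191.2] [12.2 55.5]
535 125 [115.2 191.5] [-0.8 55.3]
550 53 [123.8 191.2] [ 7.  55.5]
scene orange_leaf 0.57 [[444.9, 171.6, 26.7], [503.0, 176.1, 56.3], [546.4, 187.8, 59.8]]
445 39 [170.7 187.6] [54.3 61.6]
460 46 [171.2 186.5] [50.  57.8]
475 48 [171.6 188.5] [50.7 58.3]
490 56 [172.  187.8] [41.  57.8]
505 101 [172.1 187.8] [23.4 57.8]
520 88 [172.4 187.1] [29.2 58.1]
535 49 [173.6 187.7] [48.8 58. ]
550 17 [178.3 187.3] [55.4 57.8]
scene brush 0.6 [[494.1, -64.8, 36.7], [522.5, -3.3, 42.9], [541.6, 62.5, 92.4]]
bar [[506.1, -51.9, 84.2], [520.2, -2.4, 90.8], [527.1, 51.8, 93.0]]
crop.png
l_scene_705.png
l_side_690.png
scene.png
side.png
w1.png
w2.png
w3.png
```

Over its whole length the arm's top sits at z≈55, so the leaf is level and fully down. I'll release it, rise, and turn towards the brush.

Call:
jog_arm --plan '[{"tx": 0, "ty": 0, "tz": 0, "wx": 0, "wy": 0, "wz": 0, "claw": 0.3}, {"tx": 0, "ty": 0, "tz": 0, "wx": 0, "wy": 0, "wz": 0, "claw": 0.3}, {"tx": 0, "ty": 0, "tz": 0, "wx": 0, "wy": 0, "wz": 0, "claw": 0.3}, {"tx": 0, "ty": 0, "tz": -0.1, "wx": 0, "wy": 0, "wz": 0, "claw": 0.3}, {"tx": 0, "ty": 0, "tz": -0.25, "wx": 0, "wy": 0, "wz": 0, "claw": 0.3}, {"tx": 0, "ty": 0, "tz": -0.45, "wx": 0, "wy": 0, "wz": 0, "claw": 0}, {"tx": 0, "ty": 0, "tz": -0.5, "wx": 0, "wy": 0, "wz": 0, "claw": 0}, {"tx": 0, "ty": 0, "tz": -0.5, "wx": 0, "wy": 0, "wz": 0, "claw": 0}]'

```text
clock: 7.85
eef_pos: [441.2, 182.4, 177.3]
tool_rot: [-3.138, -0.007, 0.036]
force: [0.4, 0.6, -1.0]
width: 85.4
gripper_force: 0.0
```

```bash
python3 - <<'E'
from h import *
s=ctrl.read_state();print(s["qpos"].round(2),s["force"].round(1),s["eef_pos"].round(1))
for sg in(1,-1): conv([(513,1.5,175,.05+sg*np.pi/2)])
E
```

```text
[-0.31  0.47 -0.19  2.05  0.15  0.63 -2.14] [ 0.4  0.6 -1. ] [441.2 182.4 177.3]
(513, 1.5, 175, 1.6207963267948966) [0.2176 0.6111 0.0071] [ 0.0021 -0.0054 -1.0089]
(513, 1.5, 175, -1.5207963267948965) [0.2176 0.6111 0.0071] [-0.0054 -0.0021  0.9911]
```

Call:
jog_arm --plan '[{"tx": 0.218, "ty": 0.611, "tz": 0, "wx": 0, "wy": 0, "wz": -1, "claw": 0}, {"tx": 0.218, "ty": 0.611, "tz": 0, "wx": 0, "wy": 0, "wz": -1, "claw": 0}, {"tx": 0.218, "ty": 0.611, "tz": 0, "wx": 0, "wy": 0, "wz": -1, "claw": 0}, {"tx": 0.218, "ty": 0.611, "tz": 0, "wx": 0, "wy": 0, "wz": -1, "claw": 0}, {"tx": 0.218, "ty": 0.611, "tz": 0, "wx": 0, "wy": 0, "wz": -1, "claw": 0}, {"tx": 0.218, "ty": 0.611, "tz": 0, "wx": 0, "wy": 0, "wz": -1, "claw": 0}, {"tx": 0.218, "ty": 0.611, "tz": 0, "wx": 0, "wy": 0, "wz": -1, "claw": 0}, {"tx": 0.218, "ty": 0.611, "tz": 0, "wx": 0, "wy": 0, "wz": -1, "claw": 0}, {"tx": 0.218, "ty": 0.611, "tz": 0, "wx": 0, "wy": 0, "wz": -1, "claw": 0}, {"tx": 0.218, "ty": 0.611, "tz": 0, "wx": 0, "wy": 0, "wz": -1, "claw": 0}, {"tx": 0.218, "ty": 0.611, "tz": 0, "wx": 0, "wy": 0, "wz": -1, "claw": 0}, {"tx": 0.218, "ty": 0.611, "tz": 0, "wx": 0, "wy": 0, "wz": -1, "claw": 0}]'

```text
clock: 9.05
eef_pos: [510.1, 0.3, 172.5]
tool_rot: [-3.14, -0.001, 1.607]
force: [0.3, 0.3, -0.3]
width: 85.4
gripper_force: 0.0
```

```bash
python3 look.py w4 | grep -v -A20 orange_leaf; python3 -c "
from h import *
print(ctrl.read_state()['qpos'].round(2));conv([(513,1.5,61,.055+np.pi/2)])"
```

```text
9.05 [5.101e+02 3.000e-01 1.725e+02] [-3.1395e+00 -1.3000e-03  1.6070e+00]
-40 448 [535.6 572. ]
-10 477 [535.6 570.5]
20 494 [535.6 569.3]
50 498 [535.4 568.6]
80 495 [542.8 567.2]
110 495 [541.8 566.1]
140 480 [540.7 564.6]
170 183 [539.2 564.6]
brush 0.9 [325.4, 185.9, 66.2, 155.9]
(34, 46) 4734 [[484.5, -62.2, 35.1], [507.4, 17.6, 39.5], [539.3, 69.0, 41.3]] [9.9000e-02 9.9500e-01 5.0556e+02 7.6450e+00]
(48, 65) 59 [[499.8, 52.3, 48.5], [509.1, 53.4, 51.0], [518.7, 54.3, 61.7]] [9.98000e-01 5.80000e-02 5.08569e+02 5.32430e+01]
(65, 80) 18 [[498.4, 49.9, 65.1], [502.1, 53.2, 72.8], [519.2, 55.2, 79.8]] [9.96000e-01 9.40000e-02 5.09353e+02 5.33310e+01]
(84, 97) 3423 [[500.7, -47.9, 84.9], [511.7, 7.7, 89.4], [522.8, 53.3, 91.0]] [ 5.30000e-02 -9.99000e-01  5.11709e+02  6.26000e+00]
brush 0.67 [177.2, 277.1, 47.2, 59.2]
(34, 46) 89 [[331.5, -112.7, 34.2], [344.3, -106.9, 40.6], [347.7, -103.6, 45.6]] [   0.712   -0.702  344.127 -107.213]
(48, 65) 246 [[333.5, -126.1, 48.8], [346.6, -110.1, 59.2], [355.9, -103.4, 64.8]] [   0.551   -0.834  347.6   -112.564]
(65, 80) 170 [[334.2, -129.1, 65.1], [343.3, -116.8, 66.2], [351.7, -105.9, 67.3]] [   0.509   -0.861  343.369 -116.869]
orange_leaf 0.97 [293.5, 4.5, 116.2, 8.9]
(34, 46) 118 [[438.7, 167.7, 34.2], [508.4, 172.3, 38.7], [527.8, 173.7, 45.6]] [9.98000e-01 5.60000e-02 5.06868e+02 1.72317e+02]
(48, 65) 79 [[431.7, 167.1, 48.3], [439.3, 168.0, 52.9], [448.9, 169.7, 58.7]] [9.99000e-01 4.60000e-02 4.39771e+02 1.67963e+02]
[ 0.38  0.58 -0.65  1.95  0.5   0.77 -0.52]
(513, 1.5, 61, 1.6257963267948965) [0.0042 0.0092 0.3737] [-0.0007 -0.0002 -0.0132]
```

View pics/w4.png

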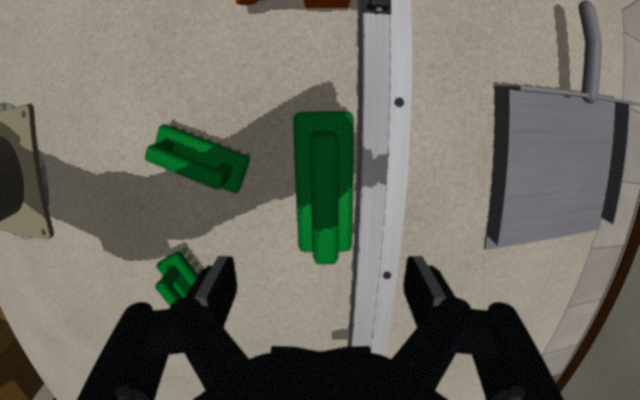

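The wrist view shows the brush bar at (325,186), along the fence and centred between the fingers. Now down to grip the bar.

Call:
jog_arm --plan '[{"tx": 0.004, "ty": 0.006, "tz": 0.12, "wx": 0, "wy": 0, "wz": -0.011, "claw": 0}, {"tx": 0.004, "ty": 0.006, "tz": 0.24, "wx": 0, "wy": 0, "wz": -0.011, "claw": 0}, {"tx": 0.004, "ty": 0.006, "tz": 0.32, "wx": 0, "wy": 0, "wz": -0.011, "claw": 0}, {"tx": 0.004, "ty": 0.006, "tz": 0.37, "wx": 0, "wy": 0, "wz": -0.011, "claw": 0}, {"tx": 0.004, "ty": 0.006, "tz": 0.37, "wx": 0, "wy": 0, "wz": -0.011, "claw": 1}, {"tx": 0.004, "ty": 0.006, "tz": 0.37, "wx": 0, "wy": 0, "wz": -0.011, "claw": 1}, {"tx": 0.004, "ty": 0.006, "tz": 0.37, "wx": 0, "wy": 0, "wz": -0.011, "claw": 1}, {"tx": 0.004, "ty": 0.006, "tz": 0.37, "wx": 0, "wy": 0, "wz": -0.011, "claw": 1}, {"tx": 0.004, "ty": 0.006, "tz": 0.37, "wx": 0, "wy": 0, "wz": -0.011, "claw": 1}, {"tx": 0.004, "ty": 0.006, "tz": 0.37, "wx": 0, "wy": 0, "wz": -0.011, "claw": 1}]'

```text
clock: 10.2
eef_pos: [513.6, 1.2, 63.8]
tool_rot: [3.139, 0.0, 1.623]
force: [-0.1, -1.9, 6.6]
width: 21.3
gripper_force: 59.7
```

```bash
python3 - <<'E'
from h import *
s=ctrl.read_state();print(s["eef_pos"],s["tool_rot"],s["force"],s["width"])
x0,y0,z=s["eef_pos"]
# start, slide y 80 with yaw -> .037, x keeps 4 mm gap vs fence
conv([(x0,y0,z,.037+np.pi/2),(x0-.037*80,y0+80,z,.037+np.pi/2)])
E
```

```text
[513.60874865   1.2013163   63.76285184] [3.13910184e+00 1.98615548e-04 1.62343006e+00] [-0.07383817 -1.85106265  6.61521747] 21.29529846565225
(np.float64(513.6087486460764), np.float64(1.2013162990864235), np.float64(63.76285184266334), 1.6077963267948965) [0. 0. 0.] [0.0016 0.0001 0.01  ]
(np.float64(510.6487486460764), np.float64(81.20131629908643), np.float64(63.76285184266334), 1.6077963267948965) [ 0.2668  0.0042 -0.    ] [0.0016 0.0001 0.01  ]
```

Call:
jog_arm --plan '[{"tx": 0.05, "ty": 0.001, "tz": 0, "wx": 0, "wy": 0, "wz": 0.01, "claw": 1}, {"tx": 0.12, "ty": 0.002, "tz": 0, "wx": 0, "wy": 0, "wz": 0.01, "claw": 1}, {"tx": 0.19, "ty": 0.003, "tz": 0, "wx": 0, "wy": 0, "wz": 0.01, "claw": 1}, {"tx": 0.24, "ty": 0.004, "tz": 0, "wx": 0, "wy": 0, "wz": 0.01, "claw": 1}, {"tx": 0.267, "ty": 0.004, "tz": 0, "wx": 0, "wy": 0, "wz": 0.01, "claw": 1}, {"tx": 0.267, "ty": 0.012, "tz": 0, "wx": 0, "wy": 0, "wz": 0.01, "claw": 1}, {"tx": 0.267, "ty": 0.016, "tz": 0, "wx": 0, "wy": 0, "wz": 0.01, "claw": 1}, {"tx": 0.267, "ty": 0.016, "tz": 0, "wx": 0, "wy": 0, "wz": 0.01, "claw": 1}]'

```text
clock: 11.0
eef_pos: [510.8, 82.6, 63.7]
tool_rot: [-3.139, -0.0, 1.609]
force: [-6.6, 1.8, 12.2]
width: 21.0
gripper_force: 60.6
```

```bash
python3 -c "
from h import *
s=ctrl.read_state();print(s['eef_pos'],s['tool_rot'],s['force'],s['torque'])"
```

```text
[510.82596821  82.61353026  63.67652252] [-3.13877446e+00 -2.64465488e-05  1.60947569e+00] [-6.58161505  1.84494178 12.18320423] [0.38350383 1.61886857 0.08556711]
```

Call:
jog_arm --plan '[{"tx": 0.03, "ty": -0.001, "tz": 0, "wx": 0, "wy": 0, "wz": 0, "claw": 1}, {"tx": 0.05, "ty": -0.002, "tz": 0, "wx": 0, "wy": 0, "wz": 0, "claw": 1}, {"tx": 0.06, "ty": -0.002, "tz": 0, "wx": 0, "wy": 0, "wz": 0, "claw": 1}, {"tx": 0.07, "ty": -0.002, "tz": 0, "wx": 0, "wy": 0, "wz": 0, "claw": 1}, {"tx": 0.07, "ty": -0.002, "tz": 0, "wx": 0, "wy": 0, "wz": 0, "claw": 1}]'

```text
clock: 11.5
eef_pos: [512.4, 101.0, 63.7]
tool_rot: [3.14, 0.003, 1.607]
force: [-0.3, -3.6, 8.4]
width: 20.7
gripper_force: 60.0
```

```bash
python3 -c "
from h import *
s=ctrl.read_state();print(s['eef_pos'],s['tool_rot'],s['force'],s['torque'])"; python3 look.py w5
```

```text
[512.40749695 100.95917155  63.70209941] [3.14027571e+00 2.63989196e-03 1.60722991e+00] [-0.32564524 -3.56639627  8.38851234] [-0.53754443  0.22888518  0.09181212]
11.5 [512.4 101.   63.7] [3.1403e+00 2.6000e-03 1.6072e+00]
80 697 [544.2 567. ]
110 1047 [535.6 565.6]
140 1190 [535.8 564.5]
170 394 [539.2 563.7]
200 657 [538.  562.3]
230 1220 [537.1 560.8]
brush 0.93 [319.5, 235.6, 102.3, 228.1]
(34, 46) 7130 [[483.3, 94.9, 35.1], [508.3, 148.4, 39.6], [535.9, 169.3, 41.3]] [4.24000e-01 9.06000e-01 5.04906e+02 1.39902e+02]
(48, 65) 295 [[499.1, 151.5, 48.2], [509.1, 153.1, 56.7], [519.0, 153.8, 64.9]] [1.00000e+00 2.90000e-02 5.08324e+02 1.53099e+02]
(65, 80) 200 [[498.6, 150.5, 65.1], [508.8, 153.4, 73.6], [519.3, 155.3, 79.8]] [9.99000e-01 3.70000e-02 5.08815e+02 1.53409e+02]
(84, 97) 8318 [[499.8, 63.6, 84.9], [510.3, 119.7, 89.4], [520.9, 153.8, 90.9]] [ 3.60000e-02 -9.99000e-01  5.10393e+02  1.16170e+02]
brush 0.74 [158.8, 301.7, 112.7, 86.2]
(34, 46) 211 [[350.7, 27.2, 34.5], [357.6, 40.7, 40.0], [360.8, 43.8, 45.7]] [ 2.99000e-01 -9.54000e-01  3.57258e+02  3.88900e+01]
(48, 65) 762 [[351.6, 27.4, 49.0], [369.8, 36.2, 59.4], [392.6, 43.3, 64.8]] [ 9.36000e-01 -3.52000e-01  3.71113e+02  3.59550e+01]
(65, 80) 491 [[349.3, 21.2, 65.1], [368.2, 30.8, 66.2], [387.8, 41.1, 67.4]] [ 9.59000e-01 -2.84000e-01  3.68802e+02  3.11740e+01]
orange_leaf 0.63 [288.4, 108.1, 241.7, 48.4]
(34, 46) 12 [[543.7, 177.5, 42.4], [547.0, 192.7, 43.2], [549.1, 192.9, 44.4]] [ 6.50000e-02 -9.98000e-01  5.46857e+02  1.90700e+02]
(48, 65) 8764 [[434.8, 170.7, 53.1], [492.6, 180.9, 55.0], [550.0, 190.2, 59.8]] [9.99000e-01 4.00000e-02 4.93168e+02 1.80853e+02]
```

View pics/w5.png

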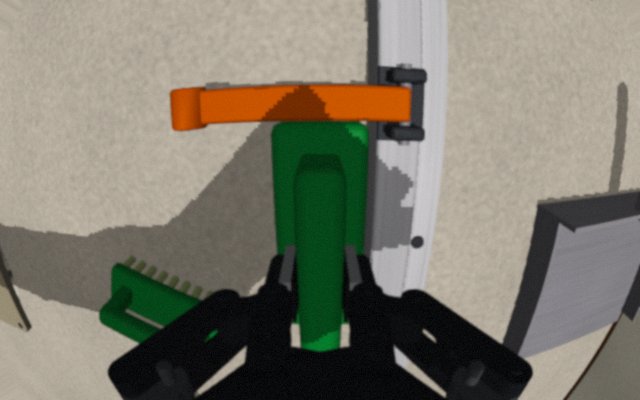

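The brush end at (320,127) nearly meets the orange leaf, but a strip of about 4 mm still shows between the brush's long side and the fence. I'll push it in.

Call:
jog_arm --plan '[{"tx": 0, "ty": 0.01, "tz": 0, "wx": 0, "wy": 0, "wz": 0, "claw": 1}, {"tx": 0, "ty": 0.018, "tz": 0, "wx": 0, "wy": 0, "wz": 0, "claw": 1}, {"tx": 0, "ty": 0.018, "tz": 0, "wx": 0, "wy": 0, "wz": 0, "claw": 1}, {"tx": 0, "ty": 0.018, "tz": 0, "wx": 0, "wy": 0, "wz": 0, "claw": 1}]'

```text
clock: 12.05
eef_pos: [513.6, 101.1, 63.7]
tool_rot: [-3.136, 0.004, 1.608]
force: [-9.3, -2.2, 18.4]
width: 20.8
gripper_force: 61.4
```

```bash
python3 -c "
from h import *
s=ctrl.read_state();print(s['eef_pos'],s['tool_rot'],s['force'],s['torque'])"
```

```text
[513.64480823 101.09858248  63.73329583] [-3.13617483  0.00401895  1.60776439] [-9.32750627 -2.23310954 18.36440822] [-0.46212407  2.17120866  0.03247449]
```

Call:
jog_arm --plan '[{"tx": 0, "ty": 0, "tz": -0.008, "wx": 0, "wy": 0, "wz": 0, "claw": 1}, {"tx": 0, "ty": 0, "tz": -0.008, "wx": 0, "wy": 0, "wz": 0, "claw": 1}, {"tx": 0, "ty": 0, "tz": -0.008, "wx": 0, "wy": 0, "wz": 0, "claw": 1}]'

```text
clock: 12.35
eef_pos: [516.1, 102.3, 64.8]
tool_rot: [-3.14, 0.001, 1.608]
force: [-3.1, 0.2, -1.1]
width: 20.7
gripper_force: 59.2
```

```bash
python3 -c "
from h import *
s=ctrl.read_state();print(s['eef_pos'],s['tool_rot'],s['force'],s['torque'])"; python3 look.py w6 | head -14
```

```text
[516.05411434 102.2823101   64.7629426 ] [-3.13965107e+00  6.53462686e-04  1.60827426e+00] [-3.12555099  0.21623971 -1.11014042] [-0.09431711  0.7885281   0.12101165]
12.35 [516.1 102.3  64.8] [-3.1397e+00  7.0000e-04  1.6083e+00]
80 565 [548.3 567. ]
110 1183 [535.6 565.5]
140 1343 [535.7 564.4]
170 479 [535.2 563.8]
200 658 [537.9 562.5]
230 1225 [537.1 560.9]
brush 0.77 [157.7, 301.4, 116.9, 87.1]
(34, 46) 209 [[350.5, 27.1, 34.4], [357.5, 40.6, 39.9], [360.8, 43.5, 45.7]] [ 2.43000e-01 -9.70000e-01  3.57292e+02  3.84990e+01]
(48, 65) 802 [[350.5, 26.7, 48.8], [371.0, 35.8, 59.4], [394.9, 43.6, 64.9]] [ 9.37000e-01 -3.49000e-01  3.71916e+02  3.56790e+01]
(65, 80) 519 [[349.5, 20.4, 65.1], [369.2, 30.3, 66.2], [390.4, 40.6, 67.4]] [ 9.55000e-01 -2.98000e-01  3.69826e+02  3.08420e+01]
(100, 130) 20 [[463.7, 92.4, 117.9], [468.3, 112.5, 121.4], [470.9, 113.2, 129.0]] [ 1.23000e-01 -9.92000e-01  4.68429e+02  1.07247e+02]
brush 0.59 [320.5, 236.5, 101.4, 227.6]
(34, 46) 7102 [[486.6, 95.9, 36.1], [512.6, 149.0, 40.6], [539.7, 170.4, 42.3]] [4.31000e-01 9.02000e-01 5.08929e+02 1.41305e+02]
```

Call:
jog_arm --plan '[{"tx": 0.006, "ty": 0.003, "tz": 0, "wx": 0, "wy": 0, "wz": 0, "claw": 1}, {"tx": 0.012, "ty": 0.004, "tz": 0, "wx": 0, "wy": 0, "wz": 0, "claw": 1}, {"tx": 0.016, "ty": 0.004, "tz": 0, "wx": 0, "wy": 0, "wz": 0, "claw": 1}, {"tx": 0.016, "ty": 0.004, "tz": 0, "wx": 0, "wy": 0, "wz": 0, "claw": 1}]'

```text
clock: 12.9
eef_pos: [516.1, 103.7, 64.4]
tool_rot: [-3.137, 0.006, 1.607]
force: [-6.1, -5.8, 1.8]
width: 20.8
gripper_force: 59.4
```

```bash
python3 -c "
from h import *
s=ctrl.read_state();print(s['eef_pos'],s['tool_rot'],s['force'],s['torque'])"
```

```text
[516.11962944 103.67952601  64.40823405] [-3.13661662  0.00645432  1.60676141] [-6.14847574 -5.77591996  1.82569599] [-1.34660823  1.29518401  0.25755718]
```

Call:
jog_arm --plan '[{"tx": 0, "ty": 0, "tz": 0, "wx": 0, "wy": 0, "wz": 0, "claw": 0.4}, {"tx": 0, "ty": 0, "tz": 0, "wx": 0, "wy": 0, "wz": 0, "claw": 0.4}, {"tx": 0, "ty": 0, "tz": 0, "wx": 0, "wy": 0, "wz": 0, "claw": 0.4}, {"tx": 0, "ty": 0, "tz": -0.05, "wx": 0, "wy": 0, "wz": 0, "claw": 0.4}, {"tx": 0, "ty": 0, "tz": -0.2, "wx": 0, "wy": 0, "wz": 0, "claw": 0.4}, {"tx": 0, "ty": 0, "tz": -0.35, "wx": 0, "wy": 0, "wz": 0, "claw": 0.4}, {"tx": 0, "ty": 0, "tz": -0.4, "wx": 0, "wy": 0, "wz": 0, "claw": 0.4}, {"tx": 0, "ty": 0, "tz": -0.4, "wx": 0, "wy": 0, "wz": 0, "claw": 0.4}]'

```text
clock: 13.7
eef_pos: [520.5, 108.6, 188.1]
tool_rot: [3.135, -0.002, 1.608]
force: [0.5, 0.4, -0.9]
width: 51.4
gripper_force: 0.0
```

```bash
python3 look.py w7; python3 - <<'E'
from h import *
im=cv2.imread("pics/w7.png");p=cv2.resize(im[60:260,200:480],(784,560),interpolation=cv2.INTER_CUBIC);cv2.imwrite("pics/w7c.png",p)
E
```

```text
13.7 [520.5 108.6 188.1] [ 3.1346e+00 -1.7000e-03  1.6079e+00]
-40 219 [547.9 572. ]
-10 254 [545.9 570.7]
20 274 [546.3 569.2]
50 431 [535.8 568.4]
80 453 [535.5 566.8]
110 469 [535.5 565.3]
140 489 [535.5 564.1]
170 168 [535.7 563.7]
200 228 [538.2 562.3]
230 449 [537.  561.1]
brush 0.81 [202.6, 250.4, 88.6, 64.4]
(34, 46) 149 [[350.8, 10.4, 34.2], [360.7, 30.6, 40.0], [423.2, 43.7, 45.8]] [ 9.38000e-01 -3.48000e-01  3.94701e+02  2.71250e+01]
(48, 65) 576 [[350.8, 13.2, 48.8], [388.5, 29.2, 60.3], [423.3, 43.2, 64.9]] [ 9.38000e-01 -3.48000e-01  3.87416e+02  2.98290e+01]
(65, 80) 680 [[349.9, 7.8, 65.1], [385.6, 23.1, 66.2], [420.1, 39.4, 67.7]] [ 9.40000e-01 -3.42000e-01  3.85322e+02  2.36690e+01]
brush 0.68 [210.3, 363.0, 31.0, 37.7]
(34, 46) 68 [[365.1, -169.4, 34.5], [376.1, -163.8, 39.7], [381.7, -160.8, 45.3]] [ 1.00000e+00 -3.00000e-03  3.74517e+02 -1.63859e+02]
(48, 65) 149 [[364.8, -169.0, 48.9], [373.7, -157.5, 59.9], [381.0, -142.0, 64.8]] [   0.495   -0.869  373.57  -156.505]
(65, 80) 99 [[358.6, -170.4, 65.1], [367.5, -158.1, 66.2], [377.9, -144.0, 67.5]] [   0.434   -0.901  368.129 -157.798]
orange_leaf 0.8 [292.1, 114.3, 138.9, 23.4]
(48, 65) 2652 [[434.5, 170.9, 53.4], [490.2, 181.0, 55.1], [549.7, 189.8, 60.0]] [9.99000e-01 4.00000e-02 4.91965e+02 1.80908e+02]
```

View pics/w7c.png

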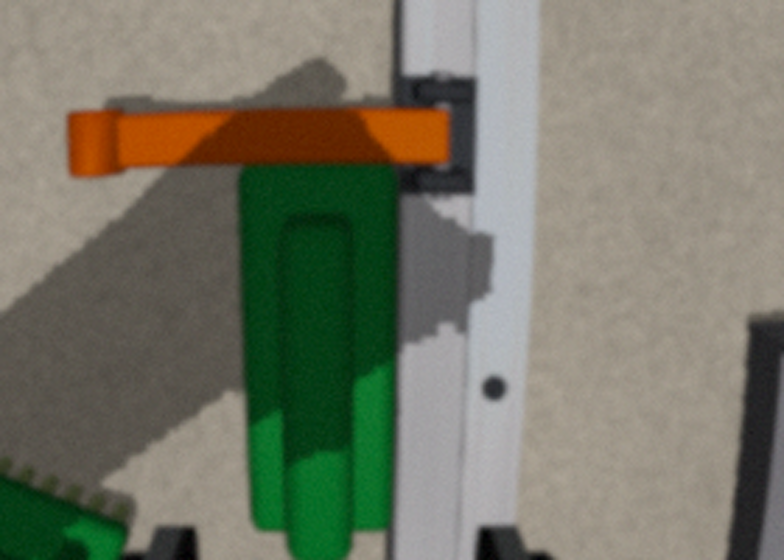

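The crop shows the brush's end flush with the leaf at (320,166) and its long side flush with the fence at x≈397, parallel to it. Next I turn back and go for the knob.

```bash
python3 -c "
from h import *
print(ctrl.read_state()['qpos'].round(2));conv([(440,179.3,188,.037)])"
```

```text
[ 0.17  0.59 -0.64  1.89  0.47  0.82 -0.69]
(440, 179.3, 188, 0.037) [ 0.2498 -0.2502 -0.0119] [-2.0000e-04  6.0000e-04  1.0001e+00]
```

Call:
jog_arm --plan '[{"tx": 0.25, "ty": -0.25, "tz": -0.012, "wx": 0, "wy": 0, "wz": 1, "claw": 0.4}, {"tx": 0.25, "ty": -0.25, "tz": -0.012, "wx": 0, "wy": 0, "wz": 1, "claw": 0.4}, {"tx": 0.25, "ty": -0.25, "tz": -0.012, "wx": 0, "wy": 0, "wz": 1, "claw": 0.4}, {"tx": 0.25, "ty": -0.25, "tz": -0.012, "wx": 0, "wy": 0, "wz": 1, "claw": 0.4}, {"tx": 0.25, "ty": -0.25, "tz": -0.012, "wx": 0, "wy": 0, "wz": 1, "claw": 0.4}, {"tx": 0.25, "ty": -0.25, "tz": -0.012, "wx": 0, "wy": 0, "wz": 1, "claw": 0.4}, {"tx": 0.25, "ty": -0.25, "tz": -0.012, "wx": 0, "wy": 0, "wz": 1, "claw": 0.4}, {"tx": 0.25, "ty": -0.25, "tz": -0.012, "wx": 0, "wy": 0, "wz": 1, "claw": 0.4}, {"tx": 0.25, "ty": -0.25, "tz": -0.012, "wx": 0, "wy": 0, "wz": 1, "claw": 0.4}, {"tx": 0.25, "ty": -0.25, "tz": -0.012, "wx": 0, "wy": 0, "wz": 1, "claw": 0.4}, {"tx": 0.25, "ty": -0.25, "tz": -0.012, "wx": 0, "wy": 0, "wz": 1, "claw": 0.4}, {"tx": 0.25, "ty": -0.25, "tz": -0.012, "wx": 0, "wy": 0, "wz": 1, "claw": 0.4}]'

```text
clock: 15.05
eef_pos: [439.6, 179.4, 187.5]
tool_rot: [3.14, 0.002, 0.038]
force: [0.3, 1.2, 0.2]
width: 51.0
gripper_force: 0.0
```

```bash
python3 look.py w8 | grep -A3 orange; python3 -c "
from h import *
conv([(440,179.3,100,.037),(440,179.3,29,.037)])"
```

```text
orange_leaf 0.9 [322.1, 130.1, 27.9, 135.5]
(34, 46) 21 [[504.8, 171.5, 34.4], [514.0, 172.0, 35.7], [523.1, 172.3, 36.3]] [9.99000e-01 4.10000e-02 5.12361e+02 1.71864e+02]
(48, 65) 2754 [[433.5, 170.5, 53.2], [492.2, 180.9, 55.1], [550.4, 190.2, 59.8]] [9.99000e-01 3.70000e-02 4.92743e+02 1.80644e+02]
(440, 179.3, 100, 0.037) [0.0006 0.0007 0.2934] [0.0004 0.0008 0.0014]
(440, 179.3, 29, 0.037) [0.0009 0.0006 0.5301] [0.0004 0.0008 0.0014]
```

Call:
jog_arm --plan '[{"tx": 0, "ty": 0, "tz": 0.15, "wx": 0, "wy": 0, "wz": 0, "claw": 0.4}, {"tx": 0, "ty": 0, "tz": 0.29, "wx": 0, "wy": 0, "wz": 0, "claw": 0.4}, {"tx": 0, "ty": 0, "tz": 0.4, "wx": 0, "wy": 0, "wz": 0, "claw": 0.4}, {"tx": 0, "ty": 0, "tz": 0.48, "wx": 0, "wy": 0, "wz": 0, "claw": 0.4}, {"tx": 0, "ty": 0, "tz": 0.53, "wx": 0, "wy": 0, "wz": 0, "claw": 0.4}, {"tx": 0, "ty": 0, "tz": 0.53, "wx": 0, "wy": 0, "wz": 0, "claw": 1}, {"tx": 0, "ty": 0, "tz": 0.53, "wx": 0, "wy": 0, "wz": 0, "claw": 1}, {"tx": 0, "ty": 0, "tz": 0.53, "wx": 0, "wy": 0, "wz": 0, "claw": 1}, {"tx": 0, "ty": 0, "tz": 0.53, "wx": 0, "wy": 0, "wz": 0, "claw": 1}]'

```text
clock: 16.1
eef_pos: [440.2, 178.6, 30.4]
tool_rot: [3.14, 0.0, 0.037]
force: [0.3, -3.5, -1.8]
width: 21.0
gripper_force: 59.1
```

```bash
python3 - <<'E'
from h import *
s=ctrl.read_state();print(s['force'],s['eef_pos'],s['width'])
p=s['eef_pos'];f=np.array([np.cos(.037),np.sin(.037)])
conv([(*(p[:2]+f*112.5*(1-np.cos(t))).round(1),round(p[2]+112.5*np.sin(t),1),.037) for t in (.15,.3,.46,.62,.78,.94,1.1,1.26,1.42,1.58,1.7)])
E
```

```text
[ 0.26742924 -3.4890262  -1.80043973] [440.16816763 178.60015343  30.38043992] 20.983129644466395
(np.float64(441.4), np.float64(178.6), np.float64(47.2), 0.037) [ 0.0041  0.0002 -0.0561] [0.0007 0.0002 0.0001]
(np.float64(445.2), np.float64(178.8), np.float64(63.6), 0.037) [ 1.680e-02  1.000e-04 -1.107e-01] [0.0007 0.0002 0.0001]
(np.float64(451.9), np.float64(179.0), np.float64(80.3), 0.037) [ 0.0391  0.0003 -0.1664] [0.0007 0.0002 0.0001]
(np.float64(461.1), np.float64(179.4), np.float64(95.7), 0.037) [ 6.980e-02  2.000e-04 -2.178e-01] [0.0007 0.0002 0.0001]
(np.float64(472.7), np.float64(179.8), np.float64(109.5), 0.037) [ 0.1084  0.0003 -0.2638] [0.0007 0.0002 0.0001]
(np.float64(486.3), np.float64(180.3), np.float64(121.2), 0.037) [ 0.1538  0.0004 -0.3028] [0.0007 0.0002 0.0001]
(np.float64(501.6), np.float64(180.9), np.float64(130.6), 0.037) [ 2.048e-01  3.000e-04 -3.341e-01] [0.0007 0.0002 0.0001]
(np.float64(518.2), np.float64(181.5), np.float64(137.5), 0.037) [ 0.2602  0.0004 -0.3571] [0.0007 0.0002 0.0001]
(np.float64(535.7), np.float64(182.1), np.float64(141.6), 0.037) [ 0.3185  0.0006 -0.3708] [0.0007 0.0002 0.0001]
(np.float64(553.6), np.float64(182.8), np.float64(142.9), 0.037) [ 0.3783  0.0005 -0.3752] [0.0007 0.0002 0.0001]
(np.float64(567.1), np.float64(183.3), np.float64(141.9), 0.037) [ 0.4233  0.0005 -0.3718] [0.0007 0.0002 0.0001]
```

Call:
jog_arm --plan '[{"tx": 0.004, "ty": 0, "tz": -0.056, "wx": 0, "wy": 0, "wz": 0, "claw": 1}, {"tx": 0.017, "ty": 0, "tz": -0.111, "wx": 0, "wy": 0, "wz": 0, "claw": 1}, {"tx": 0.039, "ty": 0, "tz": -0.166, "wx": 0, "wy": 0, "wz": 0, "claw": 1}, {"tx": 0.07, "ty": 0, "tz": -0.218, "wx": 0, "wy": 0, "wz": 0, "claw": 1}, {"tx": 0.108, "ty": 0, "tz": -0.264, "wx": 0, "wy": 0, "wz": 0, "claw": 1}, {"tx": 0.154, "ty": 0, "tz": -0.303, "wx": 0, "wy": 0, "wz": 0, "claw": 1}, {"tx": 0.205, "ty": 0, "tz": -0.334, "wx": 0, "wy": 0, "wz": 0, "claw": 1}, {"tx": 0.26, "ty": 0, "tz": -0.357, "wx": 0, "wy": 0, "wz": 0, "claw": 1}, {"tx": 0.318, "ty": 0, "tz": -0.371, "wx": 0, "wy": 0, "wz": 0, "claw": 1}, {"tx": 0.378, "ty": 0, "tz": -0.375, "wx": 0, "wy": 0, "wz": 0, "claw": 1}, {"tx": 0.43, "ty": 0, "tz": -0.371, "wx": 0, "wy": 0, "wz": 0, "claw": 1}, {"tx": 0.43, "ty": 0, "tz": -0.371, "wx": 0, "wy": 0, "wz": 0, "claw": 1}]'

```text
clock: 17.3
eef_pos: [570.2, 183.7, 141.9]
tool_rot: [3.141, -0.001, 0.036]
force: [-1.9, -3.1, 5.4]
width: 20.7
gripper_force: 60.5
```

Call:
jog_arm --plan '[{"tx": 0, "ty": 0, "tz": 0, "wx": 0, "wy": 0, "wz": 0, "claw": 0.4}, {"tx": 0, "ty": 0, "tz": 0, "wx": 0, "wy": 0, "wz": 0, "claw": 0.4}, {"tx": 0, "ty": 0, "tz": 0, "wx": 0, "wy": 0, "wz": 0, "claw": 0.4}, {"tx": 0, "ty": 0, "tz": -0.06, "wx": 0, "wy": 0, "wz": 0, "claw": 0.4}, {"tx": 0, "ty": 0, "tz": -0.2, "wx": 0, "wy": 0, "wz": 0, "claw": 0.4}, {"tx": -0.1, "ty": 0, "tz": -0.4, "wx": 0, "wy": 0, "wz": 0, "claw": 0.4}, {"tx": -0.2, "ty": 0, "tz": -0.5, "wx": 0, "wy": 0, "wz": 0, "claw": 0.4}, {"tx": -0.2, "ty": 0, "tz": -0.5, "wx": 0, "wy": 0, "wz": 0, "claw": 0.4}]'

```text
clock: 18.1
eef_pos: [508.3, 184.1, 295.8]
tool_rot: [-3.139, -0.006, 0.04]
force: [0.8, 1.2, 0.5]
width: 51.4
gripper_force: 0.0
```

```bash
python3 look.py w9; python3 leaf.py; ls -t pics | head -3
```

```text
18.1 [508.3 184.1 295.8] [-3.1387 -0.0065  0.0398]
-40 167 [548.2 572.7]
-10 185 [547.2 571.5]
20 198 [546.2 570.3]
50 273 [535.8 568.7]
80 280 [535.8 567.7]
110 282 [535.8 566.2]
140 281 [535.7 565.4]
170 48 [535.6 564.3]
200 94 [538.6 563. ]
230 236 [537.3 562. ]
brush 0.96 [423.8, 244.8, 45.8, 65.0]
(34, 46) 85 [[352.2, 6.0, 34.3], [412.4, 21.8, 39.8], [423.0, 42.9, 45.6]] [ 9.36000e-01 -3.51000e-01  3.87413e+02  2.93470e+01]
(48, 65) 285 [[351.3, 7.1, 48.9], [392.2, 27.4, 61.1], [423.1, 42.9, 64.9]] [ 9.34000e-01 -3.58000e-01  3.89209e+02  2.91600e+01]
(65, 80) 387 [[349.8, 7.8, 65.1], [385.1, 23.6, 66.2], [419.6, 39.6, 67.7]] [ 9.36000e-01 -3.53000e-01  3.84927e+02  2.38360e+01]
brush 0.94 [504.8, 257.8, 60.9, 50.6]
(34, 46) 78 [[331.3, -168.5, 34.2], [347.8, -113.2, 40.6], [381.0, -103.7, 45.6]] [   0.511   -0.859  360.7   -134.912]
(48, 65) 281 [[334.4, -168.2, 48.6], [359.3, -131.9, 60.2], [380.8, -103.5, 64.9]] [   0.517   -0.856  360.649 -134.501]
(65, 80) 222 [[335.6, -170.1, 65.1], [355.6, -138.6, 66.1], [376.9, -106.8, 67.8]] [   0.505   -0.863  355.717 -138.587]
brush 0
[... 1122 characters left out ...]
1.1] [ 77.5 116.8]
535 261 [175. 192.] [ 75.6 116.7]
550 642 [173.5 193.1] [ 51.5 167.7]
565 276 [175.1 194.6] [ 83.2 171.5]
side brush 0.56 [[487.2, 42.9, 2.2], [506.5, 124.2, 39.4], [535.3, 171.1, 89.8]]
bar [[503.4, 51.6, 84.2], [512.4, 109.7, 88.6], [525.0, 156.2, 90.6]]
scene orange_leaf 0.79 [[348.2, 173.4, 2.1], [560.4, 179.1, 113.4], [572.5, 314.6, 173.1]]
520 46 [173.4 190.2] [ 80.7 119.3]
535 131 [173.4 187.8] [ 80.3 119.4]
550 160 [173.7 191.8] [ 50.3 141.6]
565 697 [173.3 192.8] [ 58.1 173.3]
scene brush 0.72 [[492.0, 35.0, 32.8], [524.2, 98.2, 43.7], [541.6, 164.9, 92.4]]
bar [[507.1, 49.2, 84.3], [521.9, 99.0, 90.7], [528.8, 154.8, 93.1]]
l_scene_1855.png
l_side_1839.png
w9.png
```

View pics/l_side_1839.png

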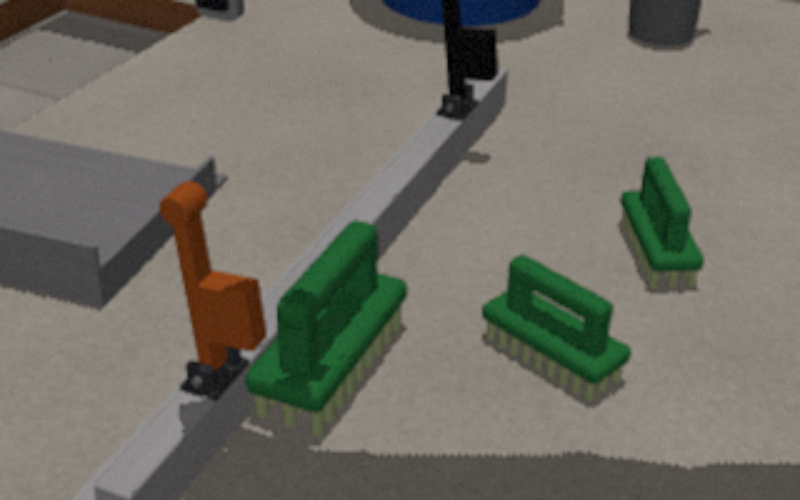

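```bash
python3 - <<'E'
from h import *
p=ctrl.get_image("scene");W=cloud(p);w=W.reshape(-1,3)
w=w[(abs(w[:,1]-182)<12)&(w[:,0]>545)&(w[:,0]<600)]
for a in range(62,172,10):
    h=w[(w[:,2]>a)&(w[:,2]<a+10)]
    if len(h)>5: print(a,len(h),np.round(np.percentile(h[:,0],[50,90]),1))
E
```

```text
62 51 [558.4 559.6]
72 57 [559.2 560.5]
82 69 [560.  561.5]
92 68 [561.  562.4]
102 72 [561.7 562.9]
112 77 [562.2 564.5]
122 58 [564.  564.8]
132 67 [564.8 565.8]
142 64 [565.7 567. ]
152 59 [567.7 571.9]
162 119 [570.2 572.5]
```

The side view shows the orange stop up at (190,280), leaning back slightly (angle about 1.66). The brush is upright against the fence at (325,320), the black stop is still up, and the arm is clear. I'm handing it in.

```bash
python3 -c "
from cell import ctrl
print(ctrl.finish_job())"
```

```text
the job is handed in; nothing more can be done
None
```

I handed the job in at about 19 s, and my last measurements show it done as asked, though the hand-in returned no verdict: the brush was gauged against the fence and the lowered orange stop, the orange stop is back up leaning slightly back (about 1.66 rad), and the black stop was not touched.

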